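# Open the bench centrifuge with its two catch keys

### The job

The spin is over: open the little bench centrifuge. Lay one fingertip on each of its two red catch keys, press both down together and keep both pressed while the sprung lid rises by itself, until it stands fully open; only then let both keys come up and move the hand clear. Press only: do not touch the lid, and leave the vials and the bottle standing round the machine where they are.

Things in the scene. Friction and masses are not known exactly. Their poses are not given: they have to be found in the camera images.
- centrifuge: small white and grey bench centrifuge, fixed, 236 x 186 mm, 90 mm high. Origin: on the worktop under its middle; x to its back (lid hinge), y to its left, z up. Housing x = -130 mm (front face; dial sticks out 10 mm more) to +108, y = +-93. Front console (x = -130 to -58) is 48 mm high; the shut lid behind it lies at z = 81 to 89, x = -54 to +98.
- key_left_top (a point): middle of the top of the left (+y) red key, at (-108, +30, 66) mm in the centrifuge's frame when up. Axes those of the key. Each key is a rocker with a red pad 28 mm (x) by 26 mm (y), sloping up 5 degrees to the front; the two pads' middles are 60 mm apart along the machine's y, with a 34 mm gap between pads. The shut lid begins 40 mm behind the pads, its top 23 mm higher.
- key_right_top (a point): the same point on the right red key (the machine's -y side), at (-108, -30, 66) mm in the centrifuge's frame when up.
- key_left_angle (a joint): angle of the left key: 0 up, 0.18 rad fully down on its stop (pad's middle then 8.6 mm lower). A spring lifts it: about 1.5 N at the pad to start it, 3 to 4.5 N to hold it fully down (6 to 9 N for both keys), then a hard stop. From about 0.13 rad (6 mm down) its catch is off the lid; press it fully down.
- key_right_angle (a joint): angle of the right key, as key_left_angle.
- lid_angle (a joint): angle of the lid: 0 shut, 0.85 rad fully open on its stop. A damped spring opens it by itself in about 3 s while both keys are down; either catch alone keeps it shut. If a key comes up too early its catch drops into a safety notch and stops the lid about 0.2 rad open. Open, the lid's front edge is about 200 mm above the worktop at x = 0 mm in the centrifuge's frame.
- lid: the lid: white frame 166 mm wide and 148 mm long with a clear window, 8 mm thick; origin on its hinge axis, x to the back.
- key_left: the left key, pad and rocker in one; origin on its pivot, 48 mm behind and 11 mm below the middle of the pad's top.
- key_right: the right key, pad and rocker in one; origin on its pivot, 48 mm behind and 11 mm below the middle of the pad's top.
- vial_black: loose closed glass vial with black cap, 15 mm thick, 46 mm high, origin under its foot; to be left alone.
- vial_blue: loose closed glass vial with blue cap, 15 mm thick, 46 mm high, origin under its foot; to be left alone.
- bottle: loose white plastic bottle with blue cap, 49 mm thick, 85 mm high, origin under its foot; to be left alone.

How it is judged:
By the outcome, as a careful person would: the job done as asked, in the order asked, and still so for the second after the job is handed in, with the robot touching nothing.
It also fails if it takes over 40 s, if anything falls off the work surface, if the arm or the gripper's body presses on something with over 40 N, if the wrist force passes 120 N, or if a joint passes its speed limit or range.

### The arm

A 6-joint arm with a two-finger parallel gripper is mounted at the origin on a cart in front of the work surface, level with it; the furniture and walls round the work are solid. World frame = base frame: x ahead of the robot, y to its left, z up, the work surface at z = 0. Lengths are in m, angles in degrees, forces in N, time in s.
With the tool pointing down it reaches from about 0.3 to 0.775 m from the base axis. Payload 14.6 kg.
Tool frame: the origin (TCP) lies on the centre line of the jaws, within the pads' length; the fingertips stand 25 mm ahead of it and the grasp point (between the pads) lies 6 mm ahead of it; z points along the fingers, y is the line along which they close (so a half turn about z gives the same grasp; the last joint's range is limited). The gripper opens to 85 mm and grips with 20 to 120 N. Pads are 22 mm wide; open, the fingers measure 114 mm over their backs; the gripper's body (76 mm by 85 mm) begins 54 mm behind the grasp point. The pads swing forward as they close: fully open they stand 13 mm farther back than shut.
Start: joints at [62.647, 17.183, 87.147, -0, 75.671, -3.816], TCP at [0.22, 0.504, 0.256] pointing down, gripper open.
Joint ranges: [-173.82, 173.82], [-45.26, 126.66], [13.44, 144.39], [-59.66, 239.66], [0, 175.72], [-146.38, 146.38]. Speed limits (degrees/s): [127.2, 127.2, 147.25, 180, 180, 180].

### API

Orientations are given as [roll, pitch, yaw] about the fixed x, y, z axes, in that order (R = Rz(yaw) Ry(pitch) Rx(roll)).
In Python, from cell import manip, camrig gives the robot as it stands (manip), with the cameras (camrig).
- The arm moves only by the shell command python3 steer.py 'ROWS' [FORCE]. ROWS is a JSON list that holds a single list of rows (three levels of brackets), with 1 to 8 rows, each of 7 numbers: a rotation vector rx, ry, rz in parts of the range, where 1.0 means 90 degrees, then dx, dy, dz in shares of 0.8 m (1.0 is 0.8 m), then the finger opening in m; each row is the pose to reach, as a shift and turn from the pose commanded when the command began, along the tool's axes at that moment; what a row does not reach only later rows make up. A row lasts 1/12 s, in which the tool goes at most 0.0417 m and 7.16 degrees, less where a joint would pass 70% of its speed; a pose out of reach is approached as far as the arm can. The fingers move at their own pace and stop on an object; FORCE is the grip in N (left out, the last holds). Time passes only in rows, so rows that do not move let the fingers close. It prints the time, the measured TCP pose, the force, the opening and the grip force at its end. Shift and turn numbers lie between -1 and 1, and a call with a number outside is refused. Input that does not fit is refused with a message, and nothing moves.
- manip.sense(): the state, without advancing time (a new reading comes with each control period).
- camrig.get_image(name): name is "scene" or "top" or "wrist"; returns (picture, depth): 420x560x3 uint8, red, green, blue; 420x560 float32, m along the optical axis (not along the pixel's ray), 0 where there is no reading.
- camrig.calibration(name): a dict with "vertical_fov" (degrees; the focal length in pixels is half the picture's height over the tangent of half this angle, whatever the lens; pixels are square), "cx", "cy" (the principal point, pixels), "world_to_cam" (4x4, takes a point from world to camera coordinates); the wrist camera has in their place "T_tool_cam" (4x4, takes a point from camera to tool coordinates, whose origin is the TCP and whose axes are the flange's). Camera axes: x right, y up, looking along -z (the intrinsics and any distortion apply to the point x, -y, -z); pixel columns grow to the right and rows downward; lengths in m; the calibration is good to about 2 mm. The wrist camera is an equidistant fisheye: a pixel r from the principal point sees the ray r / f radians off the axis. A picture is of the moment at which its call begins: read the wrist's pose just before it. calibration takes no time and is no camera call.
- manip.close_job(): hands the job in; it is judged then, once.
The state is a dict: "time": time; "joint_pos": joint angles; "qd": joint speeds; "joint_efforts": joint torques, N m; "tool_pos": TCP position; "orientation": TCP orientation; "contact_force": force on the tool from outside, world axes, zero at the start; "ft_torque": the same for the moment, N m; "finger_gap": finger opening in m; "grasp_force": force on a finger pad.
Only numpy, scipy, OpenCV 4.12 (cv2) and the standard library are available. Lean on these libraries where they do the work, as an engineer would, in place of code of your own. Each camera call takes 0.05 s, during which the arm holds its last target. There are 200 camera calls.

## Working session

There is one attempt and no reset: what is moved stays moved. The work goes in short steps, Python scripts to look and compute and a shell command to move; the robot and the scene stay as the last step left them, time stands still between calls to the robot, and variables do not carry over. Pictures are saved under pics/ and viewed, at most 10 in all, crops included, and the job is handed in when it is done.

```bash
ls; mkdir -p pics
python3 - <<'E'
from cell import manip, camrig
import cv2,numpy as np
s=manip.sense();print(s)
for n in("scene","top","wrist"):
    im,d=camrig.get_image(n);np.savez(f"pics/{n}0.npz",im=im,d=d);cv2.imwrite(f"pics/{n}0.png",im[:,:,::-1]);print(n,camrig.calibration(n))
a=[cv2.imread(f"pics/{n}0.png") for n in("scene","top")]
E
```

```text
cell.py
pics
steer.py
{'time': 0.0, 'joint_pos': array([ 6.26489132e+01,  1.72149607e+01,  8.71809060e+01,  1.14704260e-03,
        7.56714119e+01, -3.81397904e+00]), 'qd': array([ 0.09315058,  0.01852486,  0.03316616, -0.06670689, -0.00397855,
        0.00917905]), 'joint_efforts': array([ 9.08637267e-04, -5.43504846e+01, -3.61787796e+01, -2.21550096e-05,
        4.13296846e-03,  7.18927527e-05]), 'tool_pos': array([0.21952258, 0.50405953, 0.25572322]), 'orientation': array([-1.79932944e+02, -5.58376139e-03,  1.56462604e+02]), 'contact_force': array([-0.11109913,  0.12927735,  0.67994967]), 'ft_torque': array([-0.02699304,  0.02879897, -0.00827241]), 'grasp_force': 0.0, 'finger_gap': 0.0853748221943895}
scene {'vertical_fov': 43.193392724934995, 'cx': 290.0477395918478, 'cy': 213.39110669346772, 'world_to_cam': array([[ 0.45895238, -0.88838141,  0.01188162, -0.46554601],
       [ 0.5429151 ,  0.29101459,  0.78775231, -0.29376639],
       [-0.70328224, -0.35509009,  0.61587752, -0.74128566],
       [ 0.        ,  0.        ,  0.        ,  1.        ]])}
top {'vertical_fov': 54.0864099354934, 'cx': 277.0651633780231, 'cy': 210.31726421649992, 'world_to_cam': array([[ 0.01708185, -0.99983697, -0.00585122, -0.21845149],
       [ 0.9920122 ,  0.01621609,  0.12509532, -0.54774244],
       [-0.12498004, -0.00794134,  0.99212747, -0.86707791],
       [ 0.        ,  0.        ,  0.        ,  1.        ]])}
wrist {'vertical_fov': 65.70646984690485, 'cx': 283.0556164916445, 'cy': 205.95245816157706, 'T_tool_cam': array([[-6.65634872e-04,  9.51600816e-01,  3.07336044e-01,
         7.89380709e-02],
       [ 9.99999717e-01,  7.41542392e-04, -1.30208165e-04,
        -8.85555928e-04],
       [-3.51808902e-04,  3.07335870e-01, -9.51601040e-01,
        -1.17901502e-01],
       [ 0.00000000e+00,  0.00000000e+00,  0.00000000e+00,
         1.00000000e+00]])}
```

View pics/scene0.png

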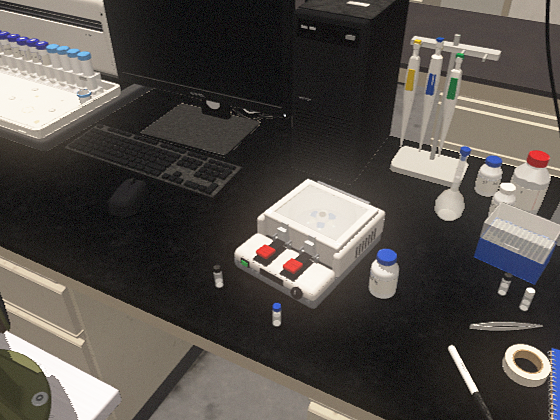

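View pics/top0.png

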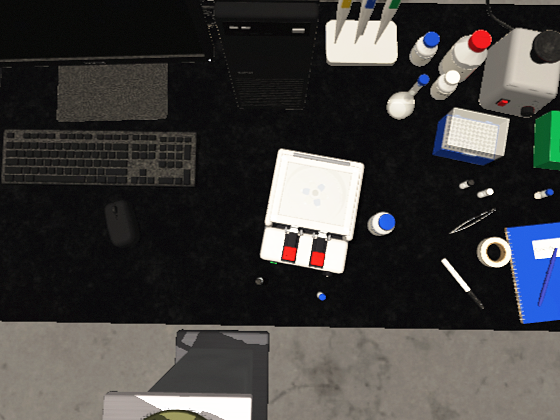

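The scene view shows the red keys at about (265,252) and (292,265). In the top view they are at (289,254) and (317,259), with the vials at (259,281) and (321,296) and the bottle at (382,223).

```bash
cat > h.py <<'E'
import numpy as np,cv2
from scipy.spatial.transform import Rotation as R
from cell import manip, camrig
def camT(n,s=None):
    c=camrig.calibration(n)
    if n!="wrist": return c,np.linalg.inv(c["world_to_cam"])
    T=np.eye(4);T[:3,:3]=R.from_euler('xyz',s["orientation"],degrees=True).as_matrix();T[:3,3]=s["tool_pos"]
    return c,T@c["T_tool_cam"]
def ray(n,u,v,s=None):
    c,T=camT(n,s);f=210/np.tan(np.radians(c["vertical_fov"]/2))
    x,y=(u-c["cx"])/f,(v-c["cy"])/f
    if n=="wrist":
        r=np.hypot(x,y);k=np.sin(r)/r if r>0 else 1;d=np.array([x*k,-y*k,-np.cos(r)])
    else: d=np.array([x,-y,-1])
    return T[:3,3],T[:3,:3]@d/np.linalg.norm(d)
def onz(o,d,z): return o+d*(z-o[2])/d[2]
def cross(r1,r2):
    (a,d),(b,e)=r1,r2;t=np.linalg.lstsq(np.c_[d,-e],b-a,rcond=None)[0]
    p,q=a+t[0]*d,b+t[1]*e;return (p+q)/2,np.linalg.norm(p-q)
def red(im,roi=None,hue=None):
    h=cv2.cvtColor(im,cv2.COLOR_RGB2HSV);m=(((h[...,0]<8)|(h[...,0]>172))&(h[...,1]>150)&(h[...,2]>70)).astype(np.uint8)
    n,l,st,c=cv2.connectedComponentsWithStats(m);return [(c[i],st[i],l==i) for i in range(1,n) if st[i,4]>25]
E
python3 - <<'E'
from h import *
K={}
for n in("scene","top"):
    im=np.load(f"pics/{n}0.npz")["im"]
    for c,st,m in red(im):
        if 220<c[0]<340 and 220<c[1]<290:
            K.setdefault(n,[]).append(c);print(n,c.round(1),st,onz(*ray(n,*c),.066).round(4), cv2.minAreaRect(np.argwhere(m)[:,::-1].astype(np.float32)))
    K[n].sort(key=lambda c:c[0])
for i in(0,1):
    print(cross(ray("scene",*K["scene"][i]),ray("top",*K["top"][i])))
E
```

```text
scene [265.1 251.1] [256 245  20  14 162] [ 0.452  -0.2402  0.066 ] ((265.0000305175781, 251.00001525878906), (12.727920532226562, 15.55634880065918), 45.0)
scene [292.2 265.1] [283 259  20  14 167] [ 0.4426 -0.2986  0.066 ] ((292.0000305175781, 265.0000305175781), (12.727920532226562, 15.55634880065918), 45.0)
top [289. 253.] [282 246  15  15 184] [ 0.458  -0.2358  0.066 ] ((289.0, 253.00001525878906), (13.1519193649292, 13.809514999389648), 9.462321281433105)
top [317.2 258.3] [310 251  15  16 185] [ 0.448  -0.2946  0.066 ] ((317.2499694824219, 258.2500305175781), (13.139781951904297, 14.120362281799316), 11.309932708740234)
(array([ 0.45832323, -0.23621172,  0.05923968]), np.float64(0.0005287308549864853))
(array([ 0.4482768 , -0.2954839 ,  0.05979771]), np.float64(0.0006289688237346026))
```

View pics/wrist0.png

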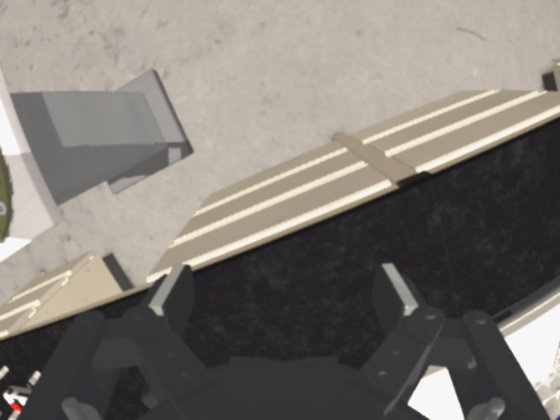

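The wrist view shows only the table edge, with the machine peeking in at bottom left. Next I compute the hover move.

```bash
cat >> h.py <<'E'
def delta(p,yaw,roll=180,pitch=0):
    s=manip.sense();A=R.from_euler('xyz',s["orientation"],degrees=True);B=R.from_euler('xyz',[roll,pitch,yaw],degrees=True)
    print(s["time"],"rot",(A.inv()*B).as_rotvec(degrees=True).round(2),"d",A.inv().apply(np.array(p)-s["tool_pos"]).round(4))
E
python3 -c "
from h import *
delta([.44,-.265,.22],170.3)"
```

```text
0.15 rot [-5.000e-02 -1.000e-02 -1.384e+01] d [-0.5092 -0.6171  0.0364]
```

Units first: shifts go in shares of 0.8 m and turns go in shares of 90 degrees. So -0.24 m / 0.8 = -0.3, -0.2 m / 0.8 = -0.25, -6 degrees / 90 = -0.0667.

```bash
python3 steer.py '[[[0, 0, -0.0667, -0.25, -0.3, 0.0125, 0.046], [0, 0, -0.0667, -0.25, -0.3, 0.0125, 0.046], [0, 0, -0.0667, -0.25, -0.3, 0.0125, 0.046], [0, 0, -0.0667, -0.25, -0.3, 0.0125, 0.046], [0, 0, -0.0667, -0.25, -0.3, 0.0125, 0.046], [0, 0, -0.0667, -0.25, -0.3, 0.0125, 0.046], [0, 0, -0.0667, -0.25, -0.3, 0.0125, 0.046], [0, 0, -0.0667, -0.25, -0.3, 0.0125, 0.046]]]'; python3 -c "
from h import *
delta([.44,-.265,.22],170.3);print(manip.sense()['joint_pos'])"
```

```text
time: 0.82
tool_pos: [0.3073, 0.2013, 0.2461]
orientation: [-180.0, 0.0, 162.4]
contact_force: [-0.6, 0.4, 0.7]
finger_gap: 0.0455
grasp_force: 0.0
0.8167 rot [-0.02  0.01 -7.91] d [-0.2675 -0.4043  0.0264]
[ 2.75245210e+01 -6.43658799e+00  1.14382782e+02 -2.99793415e-02
  7.20590234e+01 -4.48567585e+01]
```

Converted, -0.404 m / 0.8 = -0.505, -0.268 m / 0.8 = -0.335, -8 degrees / 90 = -0.0889.

```bash
python3 steer.py '[[[0, 0, -0.0889, -0.335, -0.505, 0.0325, 0.046], [0, 0, -0.0889, -0.335, -0.505, 0.0325, 0.046], [0, 0, -0.0889, -0.335, -0.505, 0.0325, 0.046], [0, 0, -0.0889, -0.335, -0.505, 0.0325, 0.046], [0, 0, -0.0889, -0.335, -0.505, 0.0325, 0.046], [0, 0, -0.0889, -0.335, -0.505, 0.0325, 0.046], [0, 0, -0.0889, -0.335, -0.505, 0.0325, 0.046], [0, 0, -0.0889, -0.335, -0.505, 0.0325, 0.046]]]'; python3 -c "
from h import *
delta([.44,-.265,.22],170.3);print(manip.sense()['joint_pos'])"
```

```text
time: 1.48
tool_pos: [0.3964, -0.1087, 0.2289]
orientation: [-180.0, 0.0, 170.4]
contact_force: [1.3, 0.9, 0.3]
finger_gap: 0.0463
grasp_force: 0.0
1.4833 rot [-0.    0.02  0.14] d [-0.0689 -0.1469  0.0089]
[-2.04369491e+01  7.15675210e-01  1.10015160e+02  2.61944637e-03
  6.92484850e+01 -1.00876661e+02]
```

Converted, -0.147 m / 0.8 = -0.1838, -0.069 m / 0.8 = -0.0863.

```bash
python3 steer.py '[[[0, 0, 0, -0.0863, -0.1838, 0.0113, 0.046], [0, 0, 0, -0.0863, -0.1838, 0.0113, 0.046], [0, 0, 0, -0.0863, -0.1838, 0.0113, 0.046], [0, 0, 0, -0.0863, -0.1838, 0.0113, 0.046], [0, 0, 0, -0.0863, -0.1838, 0.0113, 0.046], [0, 0, 0, -0.0863, -0.1838, 0.0113, 0.046]]]'
python3 - <<'E'
from h import *
s=manip.sense();im,d=camrig.get_image("wrist");print(s["tool_pos"],s["orientation"])
np.savez("pics/w1.npz",im=im,d=d,p=s["tool_pos"],o=s["orientation"]);cv2.imwrite("pics/w1.png",im[:,:,::-1])
for c,st,m in red(im): print(c,st,onz(*ray("wrist",*c,s),.066))
E
```

```text
time: 1.98
tool_pos: [0.4399, -0.2639, 0.219]
orientation: [180.0, -0.1, 170.3]
contact_force: [-0.2, 0.3, -0.9]
finger_gap: 0.046
grasp_force: 0.0
[ 0.43992858 -0.26389561  0.21897093] [ 1.79951322e+02 -9.36610123e-02  1.70331137e+02]
[250.45321308 209.95828636] [236 195  30  31 887] [ 0.44660952 -0.2948594   0.066     ]
[316.39207048 209.69162996] [302 194  30  33 908] [ 0.4561935  -0.23751257  0.066     ]
```

View pics/w1.png

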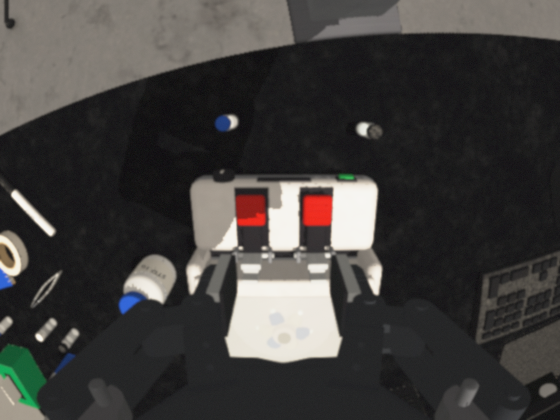

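In the wrist view the keys are at (250,210) and (316,210) and the fingers are behind them, over the lid. Next I take a second place with the camera shifted and lower.

Converted, 0.06 m / 0.8 = 0.075, 0.04 m / 0.8 = 0.05.

```bash
python3 steer.py '[[[0, 0, 0, 0.0375, 0, 0.025, 0.046], [0, 0, 0, 0.075, 0, 0.05, 0.046], [0, 0, 0, 0.075, 0, 0.05, 0.046], [0, 0, 0, 0.075, 0, 0.05, 0.046], [0, 0, 0, 0.075, 0, 0.05, 0.046]]]'
python3 - <<'E'
from h import *
s2=manip.sense();im2,d2=camrig.get_image("wrist");cv2.imwrite("pics/w2.png",im2[:,:,::-1])
z=np.load("pics/w1.npz");s1=dict(tool_pos=z["p"],orientation=z["o"])
def get(im,d,s):
    L=sorted(red(im),key=lambda t:t[0][0]);L=[t for t in L if t[1][4]>300]
    c,T=camT("wrist",s)
    for q,st,m in L:
        P=[]
        for v,u in np.argwhere(m&(d>0)):
            o,r=ray("wrist",u,v,s);k=-(T[:3,:3].T@r)[2];P.append(o+r*d[v,u]/k)
        P=np.array(P);print("depth pts",np.median(P,0).round(4),(P.max(0)-P.min(0)).round(4),"z pct",np.percentile(P[:,2],[5,50,95]).round(4))
        print(q,onz(*ray("wrist",*q,s),.062).round(4),st)
    return [t[0] for t in L]
a=get(z["im"],z["d"],s1);b=get(im2,d2,s2);print(s2["tool_pos"])
for i in range(2): print("tri",cross(ray("wrist",*a[i],s1),ray("wrist",*b[i],s2)))
E
```

```text
time: 2.45
tool_pos: [0.3818, -0.2524, 0.181]
orientation: [-179.9, 0.1, 170.5]
contact_force: [-0.4, -0.3, 0.5]
finger_gap: 0.046
grasp_force: 0.0
depth pts [ 0.4466 -0.2948  0.066 ] [0.036  0.0314 0.0209] z pct [0.0619 0.066  0.0679]
[250.45321308 209.95828636] [ 0.4479 -0.2955  0.062 ] [236 195  30  31 887]
depth pts [ 0.4563 -0.2376  0.066 ] [0.0372 0.0286 0.0217] z pct [0.05   0.066  0.0676]
[316.39207048 209.69162996] [ 0.4576 -0.2373  0.062 ] [302 194  30  33 908]
depth pts [ 0.4453 -0.2922  0.0661] [0.0949 0.0367 0.1232] z pct [0.0592 0.0661 0.1596]
[248.85341615 288.86086957] [ 0.4482 -0.2943  0.062 ] [234 274  30  30 805]Traceback (most recent call last):
  File "<stdin>", line 14, in <module>
  File "<stdin>", line 10, in get
  File "h.py", line 10, in ray
    c,T=camT(n,s);f=210/np.tan(np.radians(c["vertical_fov"]/2))
        ~~~~^^^^^
  File "h.py", line 5, in camT
    c=camrig.calibration(n)
ValueError: time passes only in moves, steps and waits
```

```bash
sed -i 's/^def camT/from functools import lru_cache\n@lru_cache(None)\ndef cal(n): return camrig.calibration(n)\ndef camT/; s/c=camrig.calibration(n)/c=cal(n)/' h.py; python3 -c "
from h import *
delta([.452,-.266,.115],170.4)"
```

```text
2.5 rot [-0.06  0.12  0.12] d [-0.0711 -0.0015  0.0662]
```

Converted, -0.071 m / 0.8 = -0.0888, 0.066 m / 0.8 = 0.0825.

```bash
python3 steer.py '[[[0, 0, 0, -0.0438, 0, 0.0375, 0.046], [0, 0, 0, -0.0888, -0.0019, 0.0625, 0.046], [0, 0, 0, -0.0888, -0.0019, 0.0825, 0.046], [0, 0, 0, -0.0888, -0.0019, 0.0825, 0.046], [0, 0, 0, -0.0888, -0.0019, 0.0825, 0.046], [0, 0, 0, -0.0888, -0.0019, 0.0825, 0.046]]]'
python3 - <<'E'
from h import *
out=[]
for n,(u,v) in dict(scene=(270,245),top=(303,250),wrist=(283,250)).items():
    im,d=camrig.get_image(n)
    a,b=(45,60) if n!="wrist" else (150,200)
    c=im[max(0,v-a):v+a,max(0,u-b):u+b];out.append(cv2.resize(c,(400,300),interpolation=cv2.INTER_CUBIC))
cv2.imwrite("pics/c1.png",np.vstack([np.hstack(out[:2]),np.hstack([out[2],out[2]*0])])[:,:,::-1])
E
```

```text
time: 3.0
tool_pos: [0.451, -0.2661, 0.1153]
orientation: [-180.0, 0.1, 170.5]
contact_force: [-0.2, 0.4, 1.6]
finger_gap: 0.0456
grasp_force: 0.0
```

View pics/c1.png

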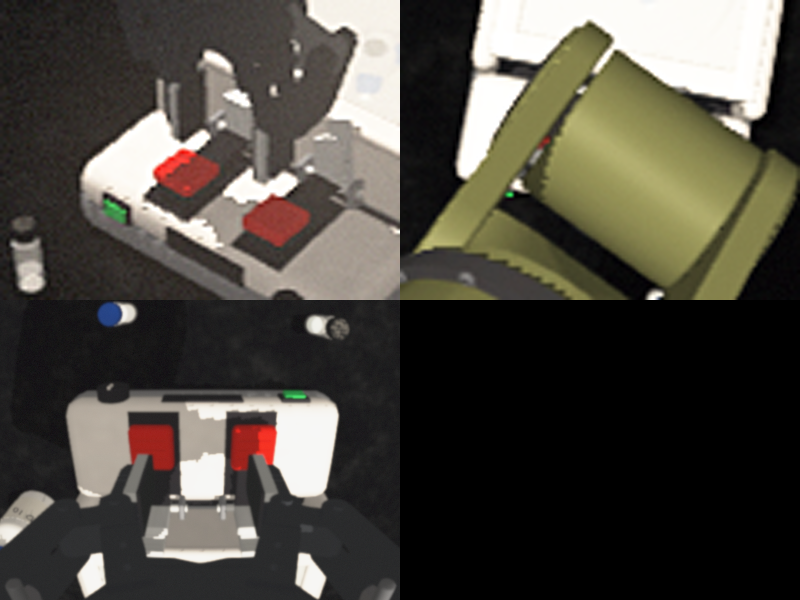

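Top left (scene) shows both fingers above and behind the pads. In the wrist crop the tips are at about (143,460) and (258,460), full-image (226,260) and (341,260). I'll locate the tips in 3D.

Run:
```python
from h import *
s=manip.sense();im,d=camrig.get_image("wrist");np.savez("pics/w3.npz",im=im,d=d)
c,T=camT("wrist",s);A=R.from_euler('xyz',s["orientation"],degrees=True)
P=[]
for v in range(225,300):
    for u in range(170,400):
        if d[v,u]>0:
            o,r=ray("wrist",u,v,s);k=-(T[:3,:3].T@r)[2];P.append(A.inv().apply(o+r*d[v,u]/k-s["tool_pos"]))
P=np.array(P)*1000
for sg in(1,-1):
    Q=P[(P[:,1]*sg>10)&(P[:,2]<35)&(P[:,2]>-20)]
    print(len(Q),"zmax",np.percentile(Q[:,2],[90,98,100]))
    for lo in(-5,5,10,15,20,25):
        q=Q[(Q[:,2]>lo)&(Q[:,2]<lo+5)]
        if len(q):print(lo,len(q),"x",np.percentile(q[:,0],[2,98]).round(1),"y",np.percentile(q[:,1],[2,98]).round(1))
for n,st,m in red(im): print(n,st,onz(*ray("wrist",*n,s),.066))
```

```text
1485 zmax [14.64439246 19.20139926 22.62851888]
-5 221 x [ 1.3 11.9] y [22.  35.3]
5 222 x [-5.7 11.8] y [21.9 35.4]
10 183 x [-9.1 11.8] y [21.8 34.8]
15 113 x [-10.2  11.6] y [21.9 31.6]
20 24 x [-7.9  8.6] y [21.8 22.4]
1482 zmax [14.6255535  19.56114    22.74108627]
-5 216 x [ 1.4 12. ] y [-37.1 -23.6]
5 225 x [-5.7 11.8] y [-37.1 -23.6]
10 194 x [-8.5 12. ] y [-36.4 -23.5]
15 109 x [-10.2  11.8] y [-33.2 -23.5]
20 22 x [-5.6  8.7] y [-24.1 -23.5]
[236.39747444 244.30426939] [ 212  224   46   47 1663] [ 0.44437961 -0.29307796  0.066     ]
[334.39004914 244.02641278] [ 314  224   45   47 1628] [ 0.45353191 -0.23801279  0.066     ]
```

Converted, 0.024 m / 0.8 = 0.03, -0.001 m / 0.8 = -0.0013.

```bash
python3 steer.py '[[[0, 0, 0, -0.0013, 0, 0.0125, 0.054], [0, 0, 0, -0.0013, 0, 0.0225, 0.054], [0, 0, 0, -0.0013, 0, 0.0225, 0.054], [0, 0, 0, -0.0013, 0, 0.0263, 0.054], [0, 0, 0, -0.0013, 0, 0.03, 0.054], [0, 0, 0, -0.0013, 0, 0.03, 0.054]]]'
python3 - <<'E'
from h import *
out=[]
for n,(u,v) in dict(scene=(275,250),wrist=(283,270)).items():
    im,d=camrig.get_image(n)
    a,b=(45,60) if n!="wrist" else (150,200)
    c=im[max(0,v-a):v+a,max(0,u-b):u+b];out.append(cv2.resize(c,(400,300),interpolation=cv2.INTER_CUBIC))
cv2.imwrite("pics/c2.png",np.hstack(out)[:,:,::-1])
E
```

```text
time: 3.7
tool_pos: [0.4516, -0.2661, 0.0894]
orientation: [180.0, -0.0, 170.5]
contact_force: [-0.1, -0.1, -0.4]
finger_gap: 0.0535
grasp_force: 0.0
```

View pics/c2.png

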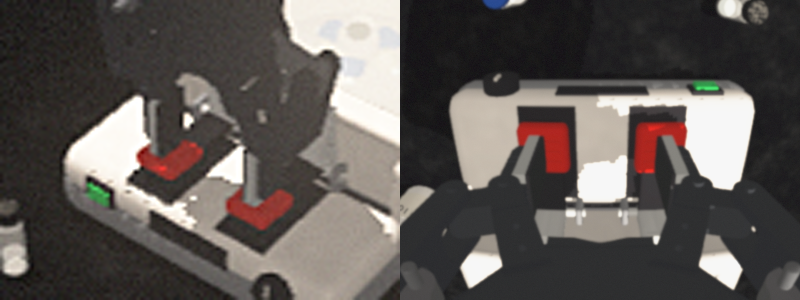

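The scene crop shows both fingertips just above the pads. The wrist crop shows the tips a little toward the back and outer side. I'll measure the offsets.

Run:
```python
from h import *
s=manip.sense();im,d=camrig.get_image("wrist")
c,T=camT("wrist",s);A=R.from_euler('xyz',s["orientation"],degrees=True)
def pt(u,v):
    o,r=ray("wrist",u,v,s);k=-(T[:3,:3].T@r)[2];return A.inv().apply(o+r*d[v,u]/k-s["tool_pos"])*1000
F=np.array([[*pt(u,v),u,v] for v in range(225,330) for u in range(170,400) if d[v,u]>0])
for sg in(1,-1):
    Q=F[(F[:,1]*sg>10)&(F[:,2]<40)&(F[:,2]>-10)]
    for lo in(5,10,15,18,20,22):
        q=Q[(Q[:,2]>lo)&(Q[:,2]<lo+2.5)&(abs(Q[:,0])<13)]
        if len(q):print(lo,len(q),"x",np.percentile(q[:,0],[2,98]).round(1),"y",np.percentile(q[:,1],[2,98]).round(1))
for n,st,m in red(im):
    q=np.array([pt(u,v) for v,u in np.argwhere(m) if d[v,u]>0]);t=q[(q[:,2]<27)&(q[:,2]>19)]
    print(n.round(),st,"pad top x",np.percentile(t[:,0],[1,99]).round(1),"y",np.percentile(t[:,1],[1,99]).round(1),"z",np.percentile(q[:,2],[5,50,95]).round(1))
```

```text
5 112 x [-9.7 11.7] y [25.9 39.3]
10 116 x [-9.5 11.7] y [25.9 38.2]
15 62 x [-9.4 11.8] y [25.9 32.4]
18 31 x [-8.2  7.6] y [25.9 26.4]
20 166 x [-5.9 11.7] y [19.5 39.7]
22 969 x [-11.   12.3] y [18.1 41.6]
5 119 x [-9.1 11.9] y [-41.  -27.5]
10 114 x [-9.4 12.1] y [-40.4 -27.6]
15 65 x [-7.9 11.8] y [-34.1 -27.6]
18 31 x [-8.6 10.1] y [-28.3 -27.6]
20 160 x [-6.9 11.8] y [-39.7 -19.3]
22 1042 x [-11.2  12.3] y [-41.3 -18. ]
[233. 263.] [ 201  241   53   52 1654] pad top x [-13.5  13. ] y [-41.1 -17.1] z [22.1 23.8 29. ]
[337. 262.] [ 317  241   52   52 1543] pad top x [-13.6  13. ] y [17.1 40.8] z [22.  23.8 28.8]
```

Tips and pads are centred to about 1 mm. Pressing.

Converted, 0.009 m / 0.8 = 0.0113, 0.006 m / 0.8 = 0.0075.

```bash
python3 steer.py '[[[0, 0, 0, 0, 0, 0.0038, 0.054], [0, 0, 0, 0, 0, 0.0075, 0.054], [0, 0, 0, 0, 0, 0.0113, 0.054], [0, 0, 0, 0, 0, 0.0113, 0.054], [0, 0, 0, 0, 0, 0.0113, 0.054]]]'
```

```text
time: 4.27
tool_pos: [0.4516, -0.2663, 0.0809]
orientation: [180.0, -0.0, 170.5]
contact_force: [-4.5, -0.8, 6.5]
finger_gap: 0.054
grasp_force: 3.0
```

Converted, 0.002 m / 0.8 = 0.0025, 0.001 m / 0.8 = 0.0013.

```bash
python3 steer.py '[[[0, 0, 0, 0, 0, 0.0013, 0.054], [0, 0, 0, 0, 0, 0.0025, 0.054], [0, 0, 0, 0, 0, 0.0025, 0.054]]]'; python3 steer.py '[[[0, 0, 0, 0, 0, 0.0013, 0.054], [0, 0, 0, 0, 0, 0.0013, 0.054], [0, 0, 0, 0, 0, 0.0013, 0.054]]]'
```

```text
time: 4.52
tool_pos: [0.4515, -0.2663, 0.079]
orientation: [-180.0, -0.0, 170.5]
contact_force: [-5.6, 1.0, 7.0]
finger_gap: 0.0542
grasp_force: 3.6
time: 4.77
tool_pos: [0.4515, -0.2664, 0.0786]
orientation: [-180.0, -0.0, 170.5]
contact_force: [-9.0, 1.1, 15.5]
finger_gap: 0.054
grasp_force: 8.0
```

Hard stop reached. Hold while the lid rises.

```bash
H='no'; python3 steer.py '[[[0, 0, 0, 0, 0, 0, 0.054], [0, 0, 0, 0, 0, 0, 0.054], [0, 0, 0, 0, 0, 0, 0.054], [0, 0, 0, 0, 0, 0, 0.054], [0, 0, 0, 0, 0, 0, 0.054], [0, 0, 0, 0, 0, 0, 0.054], [0, 0, 0, 0, 0, 0, 0.054], [0, 0, 0, 0, 0, 0, 0.054]]]'; python3 steer.py '[[[0, 0, 0, 0, 0, 0, 0.054], [0, 0, 0, 0, 0, 0, 0.054], [0, 0, 0, 0, 0, 0, 0.054], [0, 0, 0, 0, 0, 0, 0.054], [0, 0, 0, 0, 0, 0, 0.054], [0, 0, 0, 0, 0, 0, 0.054], [0, 0, 0, 0, 0, 0, 0.054], [0, 0, 0, 0, 0, 0, 0.054]]]'
python3 - <<'E'
from h import *
im,d=camrig.get_image("scene");np.savez("pics/s4.npz",im=im,d=d)
cv2.imwrite("pics/s4.png",cv2.resize(im[150:330,170:410],(800,600),interpolation=cv2.INTER_CUBIC)[:,:,::-1])
E
```

```text
time: 5.43
tool_pos: [0.4516, -0.2663, 0.0787]
orientation: [-180.0, -0.0, 170.5]
contact_force: [-8.9, 1.9, 15.5]
finger_gap: 0.0537
grasp_force: 8.0
time: 6.1
tool_pos: [0.4516, -0.2664, 0.0786]
orientation: [-180.0, -0.0, 170.5]
contact_force: [-9.5, 1.8, 14.9]
finger_gap: 0.0539
grasp_force: 8.0
```

View pics/s4.png

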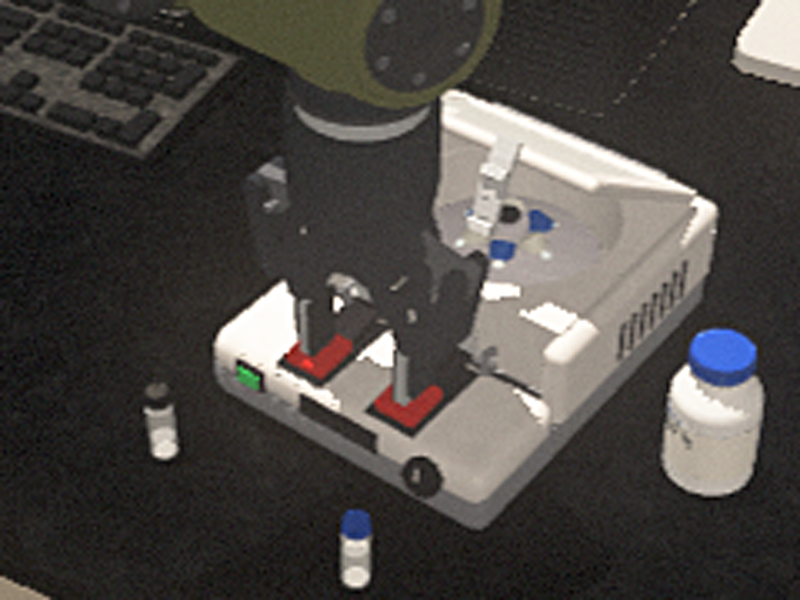

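The lid is rising: the bowl is visible, both pads are pressed, and the vials and bottle are untouched. Holding longer.

```bash
python3 steer.py '[[[0, 0, 0, 0, 0, 0, 0.054], [0, 0, 0, 0, 0, 0, 0.054], [0, 0, 0, 0, 0, 0, 0.054], [0, 0, 0, 0, 0, 0, 0.054], [0, 0, 0, 0, 0, 0, 0.054], [0, 0, 0, 0, 0, 0, 0.054], [0, 0, 0, 0, 0, 0, 0.054], [0, 0, 0, 0, 0, 0, 0.054]]]'; python3 steer.py '[[[0, 0, 0, 0, 0, 0, 0.054], [0, 0, 0, 0, 0, 0, 0.054], [0, 0, 0, 0, 0, 0, 0.054], [0, 0, 0, 0, 0, 0, 0.054], [0, 0, 0, 0, 0, 0, 0.054], [0, 0, 0, 0, 0, 0, 0.054], [0, 0, 0, 0, 0, 0, 0.054], [0, 0, 0, 0, 0, 0, 0.054]]]'
python3 -c "
from h import *
im,d=camrig.get_image('scene');np.savez('pics/s5.npz',im=im,d=d)"
python3 steer.py '[[[0, 0, 0, 0, 0, 0, 0.054], [0, 0, 0, 0, 0, 0, 0.054], [0, 0, 0, 0, 0, 0, 0.054], [0, 0, 0, 0, 0, 0, 0.054], [0, 0, 0, 0, 0, 0, 0.054], [0, 0, 0, 0, 0, 0, 0.054], [0, 0, 0, 0, 0, 0, 0.054], [0, 0, 0, 0, 0, 0, 0.054]]]'; python3 steer.py '[[[0, 0, 0, 0, 0, 0, 0.054], [0, 0, 0, 0, 0, 0, 0.054], [0, 0, 0, 0, 0, 0, 0.054], [0, 0, 0, 0, 0, 0, 0.054], [0, 0, 0, 0, 0, 0, 0.054], [0, 0, 0, 0, 0, 0, 0.054], [0, 0, 0, 0, 0, 0, 0.054], [0, 0, 0, 0, 0, 0, 0.054]]]'
python3 - <<'E'
from h import *
im,d=camrig.get_image("scene");z=np.load("pics/s5.npz");k=(d>0)&(z["d"]>0)
D=abs(d-z["d"])>.006;D&=k;print("changed px",D[150:330,170:410].sum())
im2,_=camrig.get_image("top")
a=cv2.resize(im[150:330,170:410],(400,300));b=cv2.resize(im2[120:300,190:430],(400,300))
cv2.imwrite("pics/s6.png",np.hstack([a,b])[:,:,::-1])
# highest points of the machine region
f=210/np.tan(np.radians(cal("scene")["vertical_fov"]/2));c,T=camT("scene")
v,u=np.mgrid[0:420,0:560];P=np.stack([(u-c["cx"])/f*d,-(v-c["cy"])/f*d,-d],-1)@T[:3,:3].T+T[:3,3]
X=np.array([np.cos(np.radians(-9.6)),np.sin(np.radians(-9.6))]);Y=np.array([-X[1],X[0]])
o=np.array([.452,-.266])+.108*X;q=P[...,:2]-o;x,y,h=q@X,q@Y,P[...,2]
m=(d>0)&(x>-.02)&(x<.12)&(abs(y)<.09)&(h>.1)&(h<.24)
for lo in np.arange(-.02,.12,.02):
    w=m&(x>=lo)&(x<lo+.02)
    if w.sum()>3: print(lo.round(2),w.sum(),np.percentile(h[w],[5,50,95]).round(3))
E
```

```text
time: 6.82
tool_pos: [0.4516, -0.2663, 0.0787]
orientation: [-180.0, -0.0, 170.5]
contact_force: [-9.1, 2.4, 15.3]
finger_gap: 0.0542
grasp_force: 8.0
time: 7.48
tool_pos: [0.4516, -0.2663, 0.0786]
orientation: [-180.0, -0.0, 170.5]
contact_force: [-8.6, 2.7, 14.4]
finger_gap: 0.0541
grasp_force: 8.0
time: 8.2
tool_pos: [0.4516, -0.2663, 0.0787]
orientation: [-180.0, -0.0, 170.5]
contact_force: [-9.4, 1.4, 15.0]
finger_gap: 0.0539
grasp_force: 8.0
time: 8.87
tool_pos: [0.4516, -0.2663, 0.0787]
orientation: [-180.0, -0.0, 170.5]
contact_force: [-9.3, 2.3, 14.7]
finger_gap: 0.0544
grasp_force: 8.0
changed px 1036
-0.02 296 [0.181 0.193 0.198]
0.0 175 [0.169 0.185 0.197]
0.02 175 [0.146 0.156 0.167]
0.04 183 [0.123 0.133 0.144]
0.06 183 [0.101 0.11  0.12 ]
```

View pics/s6.png

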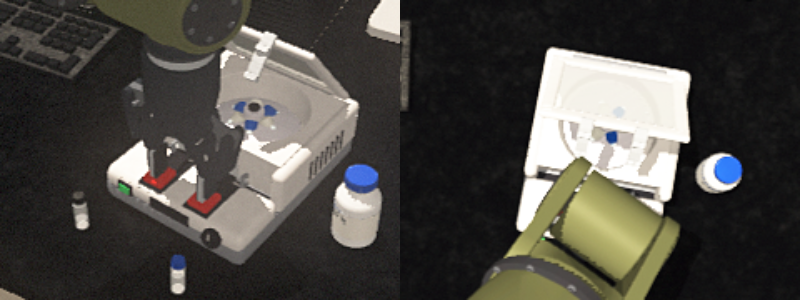

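Lid slope is about 49°, roughly 0.86 rad, so it is at or near its stop. I'll hold once more and confirm it no longer moves.

```bash
python3 -c "
from h import *
im,d=camrig.get_image('scene');np.savez('pics/s7.npz',im=im,d=d)"; python3 steer.py '[[[0, 0, 0, 0, 0, 0, 0.054], [0, 0, 0, 0, 0, 0, 0.054], [0, 0, 0, 0, 0, 0, 0.054], [0, 0, 0, 0, 0, 0, 0.054], [0, 0, 0, 0, 0, 0, 0.054], [0, 0, 0, 0, 0, 0, 0.054], [0, 0, 0, 0, 0, 0, 0.054], [0, 0, 0, 0, 0, 0, 0.054]]]'; python3 -c "
from h import *
im,d=camrig.get_image('scene');z=np.load('pics/s7.npz')
D=(abs(d-z['d'])>.006)&(d>0)&(z['d']>0);print(D[150:330,170:410].sum(), (abs(im.astype(int)-z['im'])[150:330,170:410].max(-1)>40).sum())"
```

```text
time: 9.68
tool_pos: [0.4516, -0.2663, 0.0786]
orientation: [-180.0, -0.0, 170.5]
contact_force: [-9.7, 1.9, 14.2]
finger_gap: 0.0539
grasp_force: 8.0
1058 0
```

The image is static, so the lid is on its stop. Release upward, then back toward the robot.

Converted, -0.12 m / 0.8 = -0.15, -0.11 m / 0.8 = -0.1375.

```bash
python3 steer.py '[[[0, 0, 0, 0, 0, -0.0075, 0.054], [0, 0, 0, 0, 0, -0.0188, 0.054], [0, 0, 0, 0.0063, 0, -0.0438, 0.054], [0, 0, 0, 0.025, 0, -0.0813, 0.054], [0, 0, 0, 0.0625, 0, -0.1125, 0.054], [0, 0, 0, 0.1, 0, -0.1375, 0.054], [0, 0, 0, 0.1125, 0, -0.15, 0.054], [0, 0, 0, 0.1125, 0, -0.15, 0.054]]]'
python3 - <<'E'
from h import *
im,d=camrig.get_image("scene");im2,_=camrig.get_image("top")
a=cv2.resize(im[150:330,170:410],(400,300));b=cv2.resize(im2[120:300,190:430],(400,300))
cv2.imwrite("pics/s8.png",np.hstack([a,b])[:,:,::-1])
E
```

```text
time: 10.4
tool_pos: [0.3622, -0.2515, 0.2005]
orientation: [-179.9, 0.2, 170.4]
contact_force: [-0.0, 0.1, -1.0]
finger_gap: 0.0545
grasp_force: 0.0
```

View pics/s8.png

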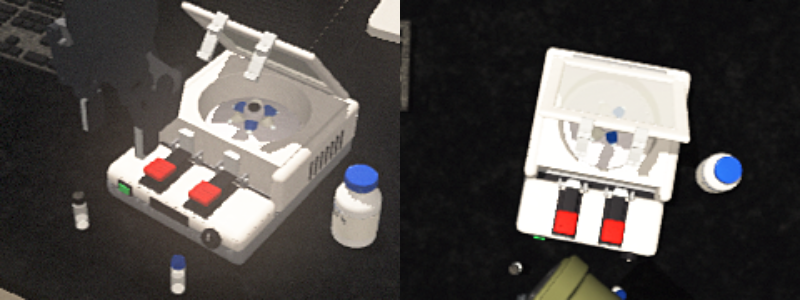

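The lid stands open, both keys are up, the vials and bottle are in place, and the hand is clear.

```bash
python3 -c "
from cell import manip, camrig
print(manip.close_job())"
```

```text
the job is handed in; nothing more can be done
None
```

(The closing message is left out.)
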